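Unstack the component tins into their trays

TASK

Take the stack of four steel component tins apart and put each tin into the tray made for it: every tin goes in the tray of its own shape and length, flat on the tray floor, lid up and lying the same way as its tray (the rectangular ones may be either way round). Keep the tins upright all the time, and leave the vial and the loupe standing where they are.

Things in the scene. Friction and masses are not known exactly. Their poses are not given: they have to be found in the camera images.
- long_tin: closed steel tin, 52 x 90 x 30 mm high, about 160 g, the longest; stands level. Origin: centre of its underside; z up through the lid; x along its short side (grip across this), y along its long side. Bottom of the stack, on the worktop.
- middle_tin: closed steel tin, 48 x 70 x 26 mm high, about 120 g, of middle length; stands level. Origin: centre of its underside; z up through the lid; x along its short side (grip across this), y along its long side. Stacked on the long tin.
- short_tin: closed steel tin, 42 x 50 x 24 mm high, about 90 g, the shortest rectangular one; stands level. Origin: centre of its underside; z up through the lid; x along its short side (grip across this), y along its long side. Stacked on the middle tin.
- round_tin: closed round steel tin, 38 mm in diameter, 22 mm high, about 60 g; top of the stack, on the short tin. Origin: centre of its underside; z up through the lid.
- long_tray: grey plastic tray with a black rubber floor, made for the long tin: a shallow nest 72 x 110 mm outside, 66 x 104 mm inside (7 mm play all round the long tin), open on top; its floor is 3 mm above the worktop and its lip stands 8 mm above the worktop (5 mm above the floor, 3 mm thick). Fixed. Origin: centre of its underside on the worktop; y along its long side, x along its short side, z up.
- middle_tray: grey plastic tray with a black rubber floor, made for the middle tin: a shallow nest 68 x 90 mm outside, 62 x 84 mm inside (7 mm play all round the middle tin), open on top; its floor is 3 mm above the worktop and its lip stands 8 mm above the worktop (5 mm above the floor, 3 mm thick). Fixed. Origin: centre of its underside on the worktop; y along its long side, x along its short side, z up.
- short_tray: grey plastic tray with a black rubber floor, made for the short tin: a shallow nest 62 x 70 mm outside, 56 x 64 mm inside (7 mm play all round the short tin), open on top; its floor is 3 mm above the worktop and its lip stands 8 mm above the worktop (5 mm above the floor, 3 mm thick). Fixed. Origin: centre of its underside on the worktop; y along its long side, x along its short side, z up.
- round_tray: grey plastic tray with a black rubber floor, made for the round tin: a shallow nest round, 58 mm across outside, 52 mm across inside (7 mm play all round the round tin), open on top; its floor is 3 mm above the worktop and its lip stands 8 mm above the worktop (5 mm above the floor, 3 mm thick). Fixed. Origin: centre of its underside on the worktop; z up.
- vial: bystander: loose capped white sample vial, 35 mm in diameter, 80 mm high, standing on the worktop. Origin: centre of its underside; z up. Room furniture nearby: a magnifier lamp behind the work (x > 0.57 m, y -0.66 to 0.01 m; ring 0.17 to 0.39 m high, arm up to 0.68 m high); cross between left and right with the arm drawn in.
- eye_loupe: bystander: loose black eye loupe, 37 mm in diameter, 33 mm high, standing on the worktop. Origin: centre of its underside; z up. Room furniture nearby: a coiled red hose hangs at the back left (x > 0.55 m, y > 0.30 m, higher than 0.21 m).

How it is judged:
By the outcome, as a careful person would: the job done as asked, in the order asked, and still so for the second after the job is handed in, with the robot touching nothing.
It also fails if it takes over 128 s, if anything falls off the work surface, if the arm or the gripper's body presses on something with over 40 N, if the wrist force passes 120 N, or if a joint passes its speed limit or range.

ROBOT

A 6-joint arm with a two-finger parallel gripper is mounted at the origin on a cart in front of the work surface, level with it; the furniture and walls round the work are solid. World frame = base frame: x ahead of the robot, y to its left, z up, the work surface at z = 0. Lengths are in m, angles in rad, forces in N, time in s.
With the tool pointing down it reaches from about 0.35 to 0.975 m from the base axis. Payload 4.9 kg.
Tool frame: the origin (TCP) lies midway between the tips of the shut fingers; the grasp point (between the pads) lies 19 mm behind it; z points along the fingers, y is the line along which they close (so a half turn about z gives the same grasp; the last joint's range is limited). The gripper opens to 85 mm and grips with 20 to 120 N. Pads are 22 mm wide; open, the fingers measure 114 mm over their backs; the gripper's body (76 mm by 85 mm) begins 54 mm behind the grasp point. The pads swing forward as they close: fully open they stand 13 mm farther back than shut.
Start: joints at [-1.365, 0.053, 1.613, -0, 1.476, -0.119], TCP at [0.199, -0.592, 0.231] pointing down, gripper open.
Joint ranges: [-3.01, 3.01], [-1.01, 2.22], [0.06, 2.58], [-1.02, 4.17], [0.09, 2.62], [-3.14, 3.14]. Speed limits (rad/s): [2.57, 2.57, 3.14, 3.14, 3.14, 3.14].

INTERFACE

Orientations are given as a unit quaternion [x, y, z, w].
In Python, from cell import arm gives the robot as it stands. The module is installed in compiled form; this text tells all that it offers.
- The arm moves only by the shell command python3 -m inch 'ROWS' [FORCE]. ROWS is JSON, one flat list of numbers, 7 for each row, row after row: the finger opening in m, from 0 to 0.0854, then the shift along the tool's x, y, z in m, then the turn, a rotation vector about the tool's x, y, z in degrees. In form: [hand, x, y, z, rx, ry, rz, hand, x, y, z, rx, ry, rz, ...]. A call has 1 to 5 rows; each row is the pose to reach, as a shift and turn from the pose commanded when the call began, along the tool's axes at that moment; what a row does not reach only later rows make up. A row lasts 1/10 s, in which the tool goes at most 50 mm and 8.59 degrees, less where a joint would pass 70% of its speed; a pose out of reach is approached as far as the arm can. A call with a gripper value outside its range is refused whole. The fingers move at their own pace and stop on an object; FORCE is the grip in N (left out, the last holds). Time passes only in rows, so rows that repeat a pose let the fingers close. It gives the time, the measured TCP pose, the force, the opening and the grip force at its end, in the units of the state.
- arm.get_state(): the state, without advancing time (a new reading comes with each control period).
- arm.snapshot(name): name is "scene" or "top" or "wrist"; returns a dict with "frame" (400x640x3 uint8, blue, green, red), "intrinsics" (3x3 intrinsics, pixels), "rvec" (rotation vector, rad) and "tvec" (3), from world to camera coordinates, as OpenCV has them; the wrist camera has in their place "tool_from_camera" (4x4, takes a point from camera to tool coordinates, whose origin is the TCP and whose axes are the flange's). Camera axes: x right, y down, z forward; pixel columns grow to the right and rows downward; lengths in m; the calibration is good to about 2 mm. A picture is of the moment at which its call begins: read the wrist's pose just before it. There is no depth.
- arm.job_done(): hands the job in; it is judged then, once.
The state is a dict: "time_s": time; "joint_positions": joint angles; "joint_vel": joint speeds; "joint_torque": joint torques, N m; "tcp_pos": TCP position; "ee_rot": TCP orientation; "contact_force": force on the tool from outside, world axes, zero at the start; "ft_torque": the same for the moment, N m; "finger_gap": opening from 0.0 (shut) to 1.0 (fully open); "gripper_force": force on a finger pad.
Only numpy, scipy, OpenCV 4.12 (cv2) and the standard library are available. Lean on these libraries where they do the work, as an engineer would, in place of code of your own. Each camera call takes 0.05 s, during which the arm holds its last target. There are 200 camera calls.

## Working session

There is one attempt and no reset: what is moved stays moved. The work goes in short steps, Python scripts to look and compute and a shell command to move; the robot and the scene stay as the last step left them, time stands still between calls to the robot, and variables do not carry over. Pictures are saved under pics/ and viewed, at most 14 in all, crops included, and the job is handed in when it is done.

```bash
mkdir -p pics
python3 - <<'E'
from cell import arm
import cv2, numpy as np
s=arm.get_state(); print({k:np.round(v,3) for k,v in s.items()})
for n in ("scene","top"):
    d=arm.snapshot(n); cv2.imwrite(f"pics/{n}0.png",d["frame"]); print(n,np.round(d["intrinsics"],1).tolist(),np.round(d["rvec"],4),np.round(d["tvec"],4))
d=arm.snapshot("wrist"); print(np.round(d["tool_from_camera"],4).tolist(), d["intrinsics"])
E
```

```text
{'time_s': np.float64(0.0), 'joint_positions': array([-1.365,  0.053,  1.614,  0.   ,  1.476, -0.119]), 'joint_vel': array([-0.002, -0.002, -0.   , -0.001,  0.002,  0.   ]), 'joint_torque': array([-0.0000e+00, -3.9367e+01, -3.7018e+01, -0.0000e+00,  7.0000e-03,
        0.0000e+00]), 'tcp_pos': array([ 0.199, -0.592,  0.23 ]), 'ee_rot': array([ 0.987,  0.162, -0.   , -0.001]), 'contact_force': array([-0.135,  0.709, -1.075]), 'ft_torque': array([ 0.016, -0.002, -0.006]), 'gripper_force': np.float64(0.0), 'finger_gap': np.float64(1.004)}
scene [[432.2, 0.0, 322.8], [0.0, 432.2, 197.8], [0.0, 0.0, 1.0]] [ 2.3722 -0.1638  0.0666] [-0.4662  0.124   1.1336]
top [[515.8, 0.0, 326.8], [0.0, 515.8, 202.8], [0.0, 0.0, 1.0]] [ 2.1266 -2.1554  0.1562] [0.0261 0.4761 1.6538]
[[-0.0001, -0.953, -0.3029, 0.0773], [1.0, -0.0003, 0.0006, -0.0011], [-0.0007, -0.3029, 0.953, -0.1434], [0.0, 0.0, 0.0, 1.0]] [[350.37106742   0.         317.81527291]
 [  0.         350.37106742 194.92167743]
 [  0.           0.           1.        ]]
```

View pics/scene0.png

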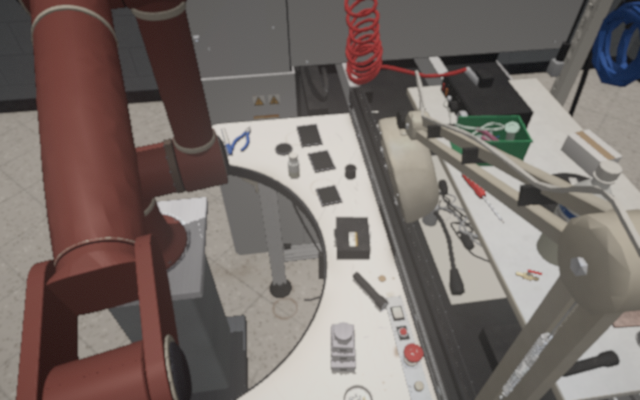

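View pics/top0.png

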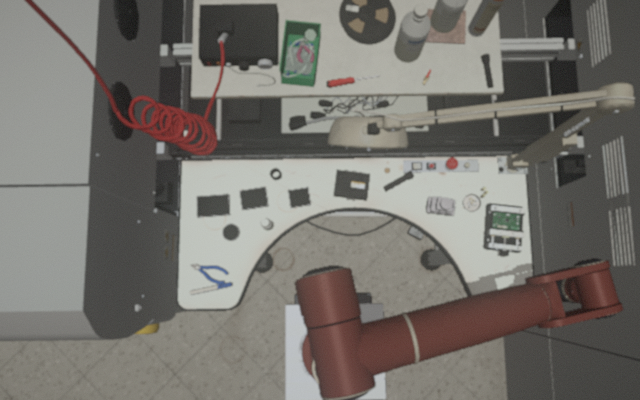

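The scene view shows the stack at about (343,345), with the long tray at (309,135), middle (321,161), short (329,195) and round (284,149). The vial is at (294,165) and the loupe at (350,171). In the top view the stack is at (440,206), the trays at (213,205), (254,198), (300,197) and (231,232), the vial at (267,224) and the loupe at (276,174).

```bash
cat > h.py <<'E'
from cell import arm
import cv2, numpy as np
from scipy.spatial.transform import Rotation as R
def shot(n,save=None):
    s=arm.get_state(); d=arm.snapshot(n)
    if n=="wrist":
        T=np.eye(4); T[:3,:3]=R.from_quat(s["ee_rot"]).as_matrix(); T[:3,3]=s["tcp_pos"]; T=T@np.array(d["tool_from_camera"])
    else:
        T=np.eye(4); T[:3,:3]=cv2.Rodrigues(np.array(d["rvec"]))[0]; T[:3,3]=np.ravel(d["tvec"]); T=np.linalg.inv(T)
    if save: cv2.imwrite(f"pics/{save}.png",d["frame"]); np.savez(f"pics/{save}.npz",T=T,K=d["intrinsics"],f=d["frame"])
    return dict(T=T,K=np.array(d["intrinsics"]),f=d["frame"])
def load(n): return np.load(f"pics/{n}.npz")
def rays(c,px):
    p=np.c_[np.reshape(px,(-1,2)),np.ones(np.size(px)//2)]@np.linalg.inv(c["K"]).T
    return c["T"][:3,3], p@c["T"][:3,:3].T
def plane(c,px,z):
    o,v=rays(c,px); return (o+v*((z-o[2])/v[:,2])[:,None])[:,:2]
def tri(cs,pxs):
    A=np.zeros((3,3));b=np.zeros(3)
    for c,p in zip(cs,pxs):
        o,v=rays(c,p); v=v[0]/np.linalg.norm(v[0]); P=np.eye(3)-np.outer(v,v); A+=P;b+=P@o
    return np.linalg.solve(A,b)
def rect(f,mask):  # components of a mask
    cs,_=cv2.findContours(mask.astype(np.uint8),cv2.RETR_EXTERNAL,cv2.CHAIN_APPROX_NONE); return cs
def goal(x,y,z,yaw):
    """shift in tool axes & turn needed so tool points down with its y (closing) axis at world yaw (deg), mod 180"""
    s=arm.get_state(); M=R.from_quat(s["ee_rot"]); p=np.array([x,y,z])-s["tcp_pos"]
    best=None
    for k in (0,180):
        a=np.radians(yaw+k); Y=np.array([np.cos(a),np.sin(a),0]); Z=np.array([0,0,-1.]); G=R.from_matrix(np.c_[np.cross(Y,Z),Y,Z])
        r=(M.inv()*G).as_rotvec(degrees=True)
        print("shift mm",np.round(M.inv().apply(p)*1000,1),"turn",np.round(r,2))
def st():
    s=arm.get_state(); M=R.from_quat(s["ee_rot"]).as_matrix()
    print("t",round(float(s["time_s"]),2),"tcp",np.round(s["tcp_pos"],4),"yawY",round(float(np.degrees(np.arctan2(M[1,1],M[0,1]))),2),"tilt",round(float(np.degrees(np.arccos(-M[2,2]))),2),"q",np.round(s["joint_positions"],2),"gap",round(float(s["finger_gap"]),3),"F",np.round(s["contact_force"],1))
E
python3 - <<'E'
from h import *
a=shot("scene","s1");b=shot("top","t1")
for n,p,q in [("stack",(343,335),(440,206)),("long",(309,135),(213,205)),("mid",(321,161),(254,198)),("short",(329,195),(300,197)),("round",(284,149),(231,232)),("vial",(294,165),(267,224)),("loupe",(350,171),(276,174)),("box",(352,238),(352,185))]:
    print(n,tri([a,b],[p,q]).round(3),plane(b,q,0.0).round(3))
st()
goal(.5,-.24,.35,90);goal(.4,-.3,.35,90)
E
```

```text
stack [ 0.461 -0.346  0.056] [[ 0.466 -0.358]]
long [0.479 0.4   0.002] [[0.48  0.401]]
mid [0.501 0.263 0.003] [[0.501 0.264]]
short [0.503 0.109 0.006] [[0.503 0.109]]
round [0.389 0.339 0.002] [[0.388 0.339]]
vial [0.411 0.215 0.039] [[0.413 0.22 ]]
loupe [0.579 0.188 0.019] [[0.582 0.19 ]]
box [ 0.538 -0.065  0.018] [[ 0.541 -0.066]]
t 0.25 tcp [ 0.1994 -0.592   0.2307] yawY -71.39 tilt 0.06 q [-1.36  0.05  1.61  0.    1.48 -0.12] gap 1.003 F [-1.2  0.1 -0.5]
shift mm [ 397.2 -237.8 -119. ] turn [-0.0000e+00 -8.0000e-02 -1.6139e+02]
shift mm [ 397.2 -237.8 -119. ] turn [-0.06  0.   18.61]
shift mm [ 283.3 -212.8 -119. ] turn [-0.0000e+00 -8.0000e-02 -1.6139e+02]
shift mm [ 283.3 -212.8 -119. ] turn [-0.06  0.   18.61]
```

Run:
```python
from h import *
goal(.44,-.34,.29,0)
```

```text
shift mm [ 308.5 -162.1  -59.1] turn [-5.000e-02 -4.000e-02 -7.139e+01]
shift mm [ 308.5 -162.1  -59.1] turn [-5.0000e-02  5.0000e-02  1.0861e+02]
```

```bash
python3 -m inch '[0.085,40,-21,-8,0,0,-8,0.085,0.08,-0.042,-0.016,0,0,-16]' 2>&1 | tail -3; python3 -m inch '[0.085,0.04,-0.021,-0.008,0,0,-8,0.085,0.08,-0.042,-0.016,0,0,-16,0.085,0.12,-0.063,-0.024,0,0,-24,0.085,0.16,-0.084,-0.032,0,0,-32,0.085,0.2,-0.105,-0.04,0,0,-40]'
python3 - <<'E'
from h import *
st();goal(.44,-.34,.29,0)
E
```

```text
contact_force: [1.2, -0.7, 1.1]
finger_gap: 0.991
gripper_force: 0.0
time_s: 0.95
tcp_pos: [0.3673, -0.3252, 0.2876]
ee_rot: [0.794, 0.608, 0.0, 0.0]
contact_force: [0.4, 0.1, 1.0]
finger_gap: 0.994
gripper_force: 0.0
t 0.95 tcp [ 0.3673 -0.3252  0.2876] yawY -15.08 tilt 0.02 q [-0.88 -0.3   1.85  0.    1.6  -0.61] gap 0.994 F [0.4 0.1 1. ]
shift mm [ 4.6 74.1 -2.4] turn [ 2.000e-02  1.000e-02 -1.508e+01]
shift mm [ 4.6 74.1 -2.4] turn [ 1.0000e-02 -3.0000e-02  1.6492e+02]
```

My first row there had metres and millimetres mixed. The per-row limit clipped it, so no harm was done, and I'll use metres from here on.

```bash
python3 -m inch '[0.085,0.002,0.037,-0.001,0,0,-7.5,0.085,0.005,0.074,-0.002,0,0,-15,0.085,0.005,0.074,-0.002,0,0,-15.1,0.085,0.005,0.074,-0.002,0,0,-15.1]'
python3 - <<'E'
from h import *
st();shot("wrist","w1")
E
```

```text
time_s: 1.35
tcp_pos: [0.4396, -0.3415, 0.2887]
ee_rot: [0.709, 0.705, -0.0, -0.001]
contact_force: [-0.1, 0.5, 0.3]
finger_gap: 0.997
gripper_force: 0.0
t 1.35 tcp [ 0.4396 -0.3415  0.2887] yawY -0.29 tilt 0.09 q [-0.79 -0.14  1.7  -0.    1.58 -0.79] gap 0.997 F [-0.1  0.5  0.3]
```

View pics/w1.png

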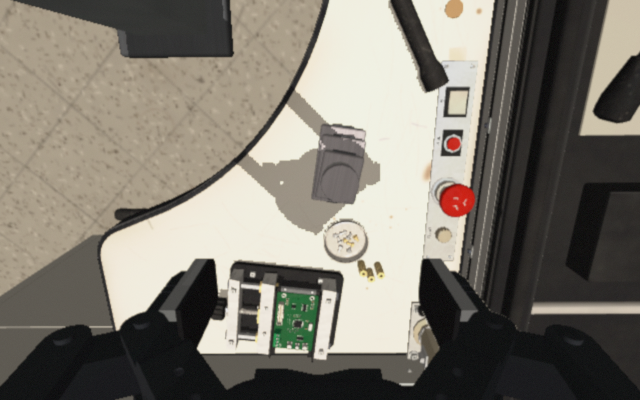

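The wrist view shows the stack at about (340,165), partly in the gripper's shadow, with the round lid at about (341,183). I'll take a second view with the tool shifted +0.07 m in y.

```bash
python3 -m inch '[0.085,0.035,0.01,0,0,0,0,0.085,0.07,0.02,0.0,0,0,0,0.085,0.07,0.02,0,0,0,0,0.085,0.07,0.02,0,0,0,0]'
python3 - <<'E'
from h import *
st();b=shot("wrist","w2");a=load("w1")
from numpy import hstack
u=a["f"][110:220,290:390]
o=plane(b,(320,200),.1);print(o)
# predicted location of stack in view 2
w=np.linalg.inv(b["T"])@np.array([.461,-.346,.08,1]);p=b["K"]@w[:3];p=(p/p[2])[:2].astype(int);print(p)
v=b["f"][p[1]-65:p[1]+65,p[0]-50:p[0]+50]
u=a["f"][100:230,290:390]
im=cv2.resize(np.hstack([u,v]),None,fx=4,fy=4,interpolation=cv2.INTER_CUBIC)
cv2.imwrite("pics/c1.png",cv2.convertScaleAbs(im,alpha=1.4))
E
```

```text
time_s: 1.8
tcp_pos: [0.4592, -0.2718, 0.2897]
ee_rot: [0.709, 0.705, -0.0, 0.0]
contact_force: [-0.5, -0.2, 0.4]
finger_gap: 0.995
gripper_force: 0.0
t 1.8 tcp [ 0.4592 -0.2718  0.2897] yawY -0.3 tilt 0.06 q [-0.67 -0.2   1.75 -0.    1.58 -0.67] gap 0.995 F [-0.5 -0.2  0.4]
[[ 0.46065036 -0.30488527]]
[320 229]
```

View pics/c1.png

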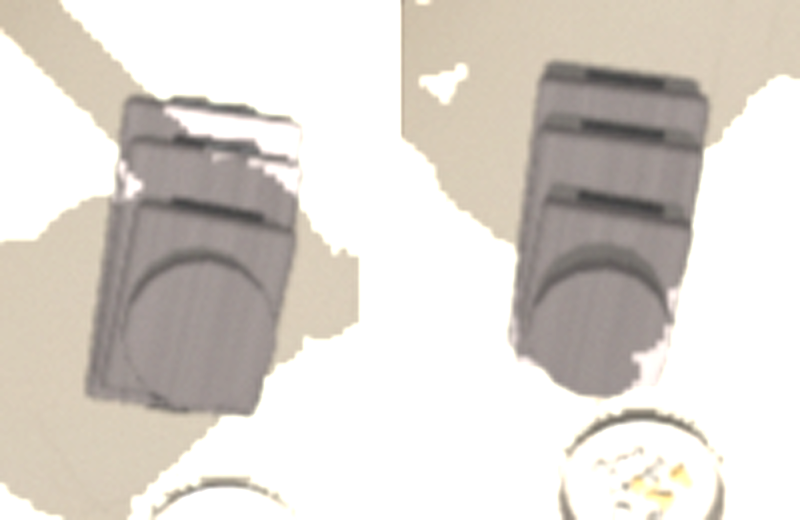

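The crops show all four tins with their edges turned about 9°. The round lid's centre is near (340,184) in view 1 and (320,247) in view 2. The top edge of the short lid runs from (323.8,151.8) to (363.8,159) in view 1, and from (306.5,215.3) to (342.5,221) in view 2.

Run:
```python
from h import *
a=load("w1");b=load("w2")
f=lambda x,y:(290+x/4,100+y/4)
g=lambda x,y:(270+(x-400)/4,164+y/4)
P={}
for n,u,v in [("round",(200,336),(599,332)),("shortL",(135,205),(547,205)),("shortR",(295,235),(690,230)),("midL",(133,148),(545,131)),("midR",(300,163),(700,150)),("longL",(125,102),(545,80)),("longR",(300,120),(707,97))]:
    P[n]=tri([a,b],[f(*u),g(*v)]);print(n,P[n].round(4))
for n in("short","mid","long"):
    d=P[n+"R"]-P[n+"L"];print(n,np.degrees(np.arctan2(d[1],d[0])),np.linalg.norm(d))
r=P["round"];print(plane(a,f(200,336),.102),plane(b,g(599,332),.102))
goal(r[0],r[1],.16,-9)
```

```text
round [ 0.4605 -0.3578  0.0981]
shortL [ 0.4456 -0.3286  0.0799]
shortR [ 0.4853 -0.3361  0.0807]
midL [ 0.4449 -0.319   0.0458]
midR [ 0.4894 -0.3217  0.0557]
longL [ 0.4436 -0.3088  0.0266]
longR [ 0.4928 -0.3136  0.0296]
short -10.646730347509665 0.040358598050237886
mid -3.517421139389644 0.045711328202585694
long -5.604171438606742 0.04954358689357256
[[ 0.46044873 -0.35678334]] [[ 0.46020195 -0.35580303]]
shift mm [-85.4   1.8 129.7] turn [0.02 0.05 8.65]
shift mm [-85.4   1.8 129.7] turn [-7.0000e-02  2.0000e-02 -1.7135e+02]
```

```bash
python3 -m inch '[0.085,-0.042,0.001,0.04,0,0,4,0.085,-0.084,0.001,0.085,0,0,8,0.085,-0.084,0.001,0.13,0,0,8,0.085,-0.084,0.001,0.165,0,0,8,0.085,-0.084,0.001,0.165,0,0,8]' >/dev/null
python3 - <<'E'
from h import *
st();goal(.4603,-.3565,.087,-8)
E
```

```text
t 2.35 tcp [ 0.4554 -0.3537  0.116 ] yawY -8.47 tilt 0.88 q [-0.79  0.05  1.82 -0.    1.29 -0.64] gap 0.996 F [-0.6  0.7 -0. ]
shift mm [-2.3  5.6 29. ] turn [-0.71 -0.51 -0.47]
shift mm [-2.3  5.6 29. ] turn [ -0.81   1.12 179.52]
```

```bash
python3 -m inch '[0.085,0,0,0,0,0,0]' >/dev/null
python3 - <<'E'
from h import *
st();goal(.4603,-.3565,.087,-8)
E
```

```text
t 2.45 tcp [ 0.4596 -0.3564  0.1243] yawY -8.38 tilt 0.09 q [-0.79  0.04  1.81 -0.    1.29 -0.64] gap 0.996 F [-0.4 -0.2  0.9]
shift mm [-0.   0.7 37.3] turn [-0.08 -0.05 -0.38]
shift mm [-0.   0.7 37.3] turn [-8.0000e-02  1.2000e-01  1.7962e+02]
```

```bash
python3 -m inch '[0.085,0,0.001,0.02,0,0,0,0.085,0,0.001,0.0375,0,0,0,0.085,0,0.001,0.0375,0,0,0,0.03,0,0.001,0.0375,0,0,0,0.03,0,0.001,0.0375,0,0,0]' 40; python3 -m inch '[0.03,0,0,0,0,0,0,0.03,0,0,0,0,0,0,0.03,0,0,0,0,0,0]'
python3 - <<'E'
from h import *
st()
E
```

```text
time_s: 2.95
tcp_pos: [0.4628, -0.3573, 0.0899]
ee_rot: [0.756, 0.654, 0.0, 0.002]
contact_force: [0.3, 0.3, -1.2]
finger_gap: 0.687
gripper_force: 0.0
time_s: 3.25
tcp_pos: [0.4623, -0.3569, 0.0889]
ee_rot: [0.756, 0.654, 0.0, 0.002]
contact_force: [-0.4, 0.3, 6.4]
finger_gap: 0.425
gripper_force: 40.2
t 3.25 tcp [ 0.4623 -0.3569  0.0889] yawY -8.29 tilt 0.17 q [-0.78  0.08  1.83 -0.    1.23 -0.64] gap 0.425 F [-0.4  0.3  6.4]
```

```bash
python3 -m inch '[0.03,0,0,-0.03,0,0,0,0.03,0,0,-0.07,0,0,0,0.03,0.04,-0.016,-0.1,0,0,0,0.03,0.085,-0.034,-0.12,0,0,0,0.03,0.13,-0.052,-0.14,0,0,0]' | tr '\n' ' '; python3 -m inch '[0.03,0.046,-0.0125,0,0,0,0,0.03,0.093,-0.025,0,0,0,0,0.03,0.14,-0.038,0,0,0,0,0.03,0.187,-0.05,0,0,0,0,0.03,0.234,-0.063,0,0,0,0]'| tr '\n' ' '; python3 -m inch '[0.03,0.0475,-0.007,-0.01,0,0,0,0.03,0.095,-0.014,-0.02,0,0,0,0.03,0.1425,-0.021,-0.03,0,0,0,0.03,0.19,-0.028,-0.04,0,0,0,0.03,0.2375,-0.035,-0.05,0,0,0]'; python3 -m inch '[0.03,0,0,0,0,0,0,0.03,0,0,0,0,0,0]' >/dev/null
python3 - <<'E'
from h import *
st();shot("wrist","w3")
E
```

```text
time_s: 3.75 tcp_pos: [0.4298, -0.2254, 0.2253] ee_rot: [0.757, 0.654, 0.0, 0.0] contact_force: [0.7, 0.4, -1.1] finger_gap: 0.422 gripper_force: 40.2 time_s: 4.25 tcp_pos: [0.401, 0.0159, 0.2241] ee_rot: [0.757, 0.654, 0.0, 0.0] contact_force: [0.5, 0.1, -0.1] finger_gap: 0.423 gripper_force: 40.2 time_s: 4.75
tcp_pos: [0.4007, 0.2564, 0.2745]
ee_rot: [0.756, 0.654, 0.0, 0.0]
contact_force: [0.8, -0.3, -0.2]
finger_gap: 0.425
gripper_force: 40.2
t 4.95 tcp [0.4009 0.2551 0.2739] yawY -8.14 tilt 0.04 q [ 0.41 -0.34  1.89 -0.    1.59  0.55] gap 0.422 F [-0.1 -0.5 -0.3]
```

View pics/w3.png

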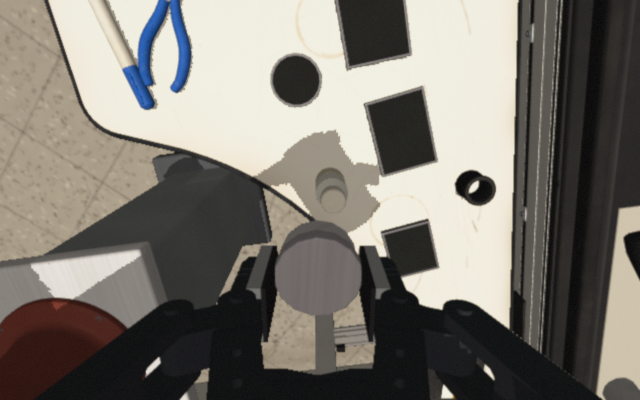

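The view shows the round tin held level. The round tray is at (296,80), the middle tray at (401,130), the short tray at (411,248), the vial at (331,190) and the loupe at (475,187). The long tray is cut off at the top (375,30), so I'll move back for a second view.

```bash
python3 -m inch '[0.03,0.04,0,-0.02,0,0,0,0.03,0.08,0,-0.04,0,0,0,0.03,0.08,0,-0.04,0,0,0,0.03,0.08,0,-0.04,0,0,0]' >/dev/null
cat > trays.py <<'E'
from h import *
def dark(c,r):
    """dark blob in region r=(x0,y0,x1,y1): rubber floor contour"""
    g=cv2.GaussianBlur(cv2.cvtColor(c["f"],cv2.COLOR_BGR2GRAY),(3,3),0)
    x0,y0,x1,y1=r; k=max(rect(None,g[y0:y1,x0:x1]<70),key=cv2.contourArea)
    return k.reshape(-1,2)+[x0,y0]
def quad(c,r,z):
    w=plane(c,dark(c,r),z)*1000
    (cx,cy),(sx,sy),an=cv2.minAreaRect(w.astype(np.float32))
    if sx>sy: sx,sy,an=sy,sx,an-90
    an=(an+90)%180-90
    return np.round([cx/1000,cy/1000,an,sx,sy],4)
E
python3 - <<'E'
from trays import *
st();b=shot("wrist","w4");a=load("w3")
M=np.linalg.inv(b["T"])
for n,r in dict(round=(262,48,330,115),mid=(355,78,450,185),short=(375,212,448,285)).items():
    p=dark(a,r); 
    w=plane(a,[p.mean(0)],.003)[0]
    q=M@[*w,.003,1];q=b["K"]@q[:3];q=q[:2]/q[2]; print(n,p.min(0),p.max(0),w.round(4),"pred in w4",q.round(1))
    for z in(.003,):print(quad(a,r,z))
cv2.imwrite("pics/w4.png",b["f"])
E
```

```text
t 5.4 tcp [0.4133 0.3324 0.3138] yawY -8.36 tilt 0.04 q [ 0.54 -0.21  1.73 -0.    1.63  0.68] gap 0.424 F [ 0.  -1.1 -1. ]
round [273  56] [318 103] [0.387  0.3403] pred in w4 [297.5 143.3]
[ 0.387   0.3398 37.0273 50.087  50.5949]
mid [368  90] [434 173] [0.5012 0.2655] pred in w4 [390.1 185.8]
[ 0.501   0.2637  8.268  61.8938 84.1115]
short [379 224] [435 284] [0.4954 0.1043] pred in w4 [395.3 289.3]
[ 0.4954  0.1013  8.3351 70.7346 77.2473]
```

View pics/w4.png

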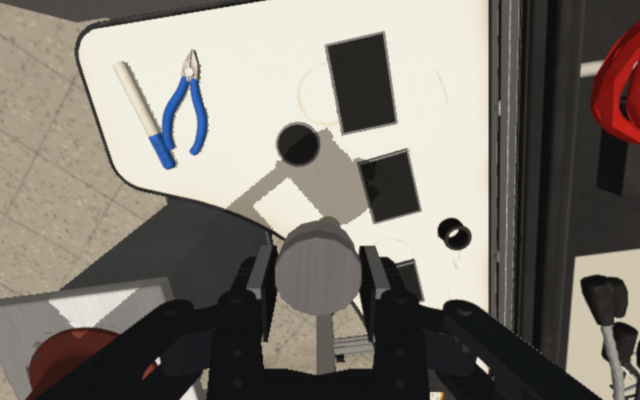

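The long tray is now complete at (362,82). The round tray is at (298,143) and the middle tray at (390,186). The short tray is hidden by a finger here.

Run:
```python
from trays import *
a=load("w3");b=load("w4")
A=dict(round=(262,48,330,115),mid=(355,78,450,185)); B=dict(round=(270,118,325,170),mid=(352,140,430,228),long=(315,25,405,140))
for n in B: print(n,"w4",quad(b,B[n],.003), "w3" if n in A else "", quad(a,A[n],.003) if n in A else "")
for n in A:
    ca=np.array(cv2.minAreaRect(dark(a,A[n]))[0]) ; cb=np.array(cv2.minAreaRect(dark(b,B[n]))[0])
    if n=="round": ca,cb=[np.array(cv2.fitEllipse(dark(c,r))[0]) for c,r in((a,A[n]),(b,B[n]))]
    print(n,"tri",tri([a,b],[ca,cb]).round(4), [plane(c,[p],.003).round(4) for c,p in((a,ca),(b,cb))])
g=cv2.cvtColor(a["f"],cv2.COLOR_BGR2GRAY)
cv2.imwrite("pics/c2.png",cv2.resize(a["f"][205:295,365:455],None,fx=5,fy=5,interpolation=cv2.INTER_CUBIC))
goal(.387,.340,.06,-8.3)
```

```text
round w4 [ 0.3878  0.3382 81.6448 50.9268 50.933 ] w3 [ 0.387   0.3398 37.0273 50.087  50.5949]
mid w4 [ 0.4996  0.2644  8.1369 63.391  86.6264] w3 [ 0.501   0.2637  8.268  61.8938 84.1115]
long w4 [  0.4778   0.4003   3.6368  65.7991 104.3495]  
round tri [0.3879 0.3399 0.0126] [array([[0.387 , 0.3402]]), array([[0.3875, 0.3384]])]
mid tri [0.4996 0.2667 0.0097] [array([[0.5019, 0.2654]]), array([[0.5   , 0.2649]])]
shift mm [  4.6 -26.7 253.2] turn [-0.05  0.08 -0.1 ]
shift mm [  4.6 -26.7 253.2] turn [1.300e-01 8.000e-02 1.799e+02]
```

```bash
python3 -m inch '[0.03,0.002,-0.013,0.045,0,0,0,0.03,0.004,-0.026,0.09,0,0,0,0.03,0.004,-0.026,0.135,0,0,0,0.03,0.004,-0.026,0.18,0,0,0,0.03,0.004,-0.026,0.22,0,0,0]' >/dev/null;python3 -m inch '[0.03,0,0,0.02,0,0,0,0.03,0,0,0.03,0,0,0,0.03,0,0,0.03,0,0,0,0.03,0,0,0.03,0,0,0]' >/dev/null
python3 - <<'E'
from h import *
st(); goal(.3873,.3392,.0135,-8.3)
E
```

```text
t 6.35 tcp [0.3886 0.3409 0.0652] yawY -8.35 tilt 0.11 q [ 0.58 -0.04  2.   -0.    1.18  0.72] gap 0.419 F [ 0.1  0.7 -0.5]
shift mm [-2.  -1.1 51.7] turn [ 0.08 -0.07 -0.05]
shift mm [-2.  -1.1 51.7] turn [-1.0000e-01 -1.3000e-01  1.7995e+02]
```

```bash
python3 -m inch '[0.03,-0.002,-0.001,0.025,0,0,0,0.03,-0.002,-0.001,0.045,0,0,0,0.03,-0.002,-0.001,0.05,0,0,0,0.03,-0.002,-0.001,0.051,0,0,0,0.03,-0.002,-0.001,0.051,0,0,0]'
python3 - <<'E'
from h import *
st()
E
```

```text
time_s: 6.85
tcp_pos: [0.3875, 0.34, 0.0146]
ee_rot: [0.756, 0.654, 0.001, 0.0]
contact_force: [-0.3, -0.9, -0.4]
finger_gap: 0.42
gripper_force: 40.2
t 6.85 tcp [0.3875 0.34   0.0146] yawY -8.29 tilt 0.15 q [ 0.58  0.04  2.02 -0.    1.08  0.72] gap 0.42 F [-0.3 -0.9 -0.4]
```

```bash
python3 -m inch '[0.03,0,0,0.0015,0,0,0,0.03,0,0,0.0025,0,0,0,0.03,0,0,0.0025,0,0,0]'; python3 -m inch '[0.03,0,0,0,0,0,0]' | grep -E "tcp|contact"
```

```text
time_s: 7.15
tcp_pos: [0.3873, 0.34, 0.0119]
ee_rot: [0.756, 0.654, 0.001, 0.0]
contact_force: [-1.2, -0.8, 5.2]
finger_gap: 0.424
gripper_force: 40.7
tcp_pos: [0.3873, 0.34, 0.0119]
contact_force: [-1.4, -0.6, 5.8]
```

```bash
python3 -m inch '[0.06,0,0,0,0,0,0,0.06,0,0,0,0,0,0,0.06,0,0,0,0,0,0]' | grep -E "gap|contact"; python3 -m inch '[0.06,0,0,-0.04,0,0,0,0.06,0,0,-0.09,0,0,0,0.085,0,0,-0.14,0,0,0,0.085,0,0,-0.19,0,0,0,0.085,0,0,-0.23,0,0,0]' >/dev/null
python3 - <<'E'
from h import *
st()
E
```

```text
contact_force: [-0.1, -0.9, 0.4]
finger_gap: 0.698
t 8.05 tcp [0.3867 0.3395 0.2438] yawY -8.29 tilt 0.17 q [ 0.58 -0.22  1.85  0.    1.51  0.72] gap 0.991 F [ 0.4  0.1 -0.7]
```

```bash
python3 - <<'E'
from h import *
shot("wrist","w5")
E
python3 -m inch '[0.085,-0.04,0.017,-0.01,0,0,0,0.085,-0.08,0.034,-0.02,0,0,0,0.085,-0.12,0.05,-0.03,0,0,0,0.085,-0.162,0.067,-0.03,0,0,0,0.085,-0.162,0.067,-0.03,0,0,0]' >/dev/null; python3 -m inch '[0.085,0,0,0,0,0,0]' >/dev/null
python3 - <<'E'
from h import *
st();b=shot("wrist","w6");a=load("w5")
def pr(c,x):
    w=np.linalg.inv(c["T"])@np.r_[x,1];p=c["K"]@w[:3];return (p[:2]/p[2]).astype(int)
u=pr(a,[.3873,.339,.02]);v=pr(b,[.503,.109,0]);print(u,v)
cr=lambda c,p:c["f"][max(p[1]-60,0):p[1]+60,p[0]-60:p[0]+60]
cv2.imwrite("pics/c3.png",cv2.resize(np.hstack([cr(a,u),cr(b,v)]),None,fx=3,fy=3,interpolation=cv2.INTER_CUBIC))
E
```

```text
t 8.7 tcp [0.4293 0.1687 0.2699] yawY -8.43 tilt 0.05 q [ 0.21 -0.37  1.93  0.    1.59  0.36] gap 0.992 F [-0.3  0.8 -0.4]
[318 161] [384 191]
```

View pics/c3.png

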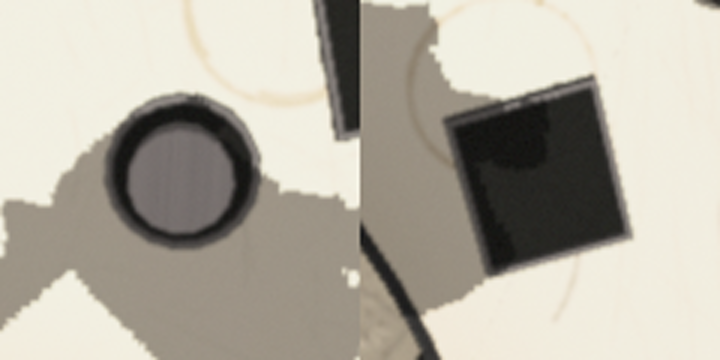

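The round tin lies flat inside its tray (left crop, lid at about (181,178)), and the short tray is fully visible (right crop).

```bash
python3 -m inch '[0.085,-0.048,0.001,0,0,0,0,0.085,-0.096,0.002,0,0,0,0,0.085,-0.144,0.003,0,0,0,0,0.085,-0.192,0.005,0,0,0,0,0.085,-0.24,0.006,0,0,0,0]' >/dev/null; python3 -m inch '[0.085,-0.045,0.018,0,0,0,0,0.085,-0.09,0.036,0,0,0,0,0.085,-0.135,0.055,0,0,0,0,0.085,-0.18,0.074,0,0,0,0,0.085,-0.225,0.092,0,0,0,0]' >/dev/null; python3 -m inch '[0.085,0,0,0,0,0,0,0.085,0,0,0,0,0,0]' >/dev/null
python3 - <<'E'
from trays import *
b=load("w6");print("short",quad(b,(340,140,430,240),.003))
st();a=shot("wrist","w7")
def pr(c,x):
    w=np.linalg.inv(c["T"])@np.r_[x,1];p=c["K"]@w[:3];return (p[:2]/p[2]).astype(int)
u=pr(a,[.461,-.35,.06]);print(u)
cv2.imwrite("pics/c4.png",cv2.resize(cv2.convertScaleAbs(a["f"][u[1]-70:u[1]+50,u[0]-60:u[0]+60],alpha=1.3),None,fx=5,fy=5,interpolation=cv2.INTER_CUBIC))
E
```

```text
short [ 0.5002  0.1121  8.5413 57.7084 68.2927]
t 9.95 tcp [ 0.4601 -0.3042  0.2691] yawY -8.23 tilt 0.17 q [-0.72 -0.14  1.74  0.    1.55 -0.58] gap 0.996 F [0.4 0.4 0.1]
[325 205]
```

View pics/c4.png

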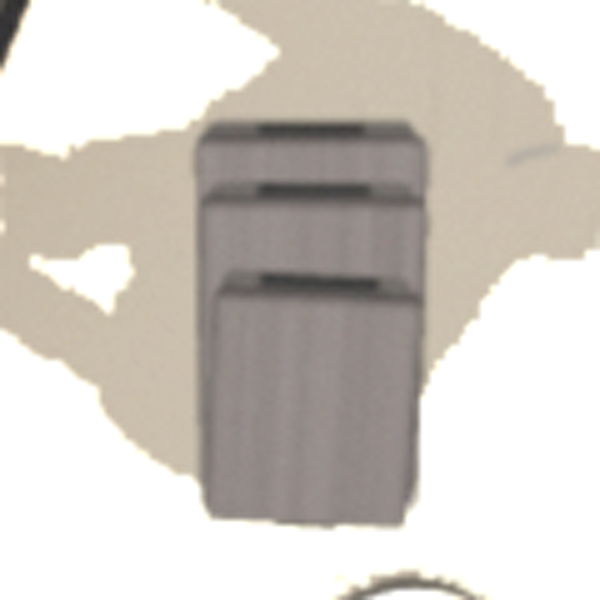

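The view shows the three remaining tins clear of shadow. In crop coordinates the short lid's corners are (218,293), (420,298), (405,525) and (211,518). The middle lid's far edge runs (204,199) to (424,202) and the long lid's far edge (197,144) to (427,146).

Run:
```python
from h import *
a=load("w7"); f=lambda P:np.array([(265+x/5,135+y/5) for x,y in P])
w=plane(a,f([(218,293),(420,298),(405,525),(211,518)]),.080)
print("short",w.round(4),w.mean(0).round(4),[round(float(np.degrees(np.arctan2(d[1],d[0]))),1) for d in (w[1]-w[0],w[2]-w[3],w[0]-w[3],w[1]-w[2])],[np.linalg.norm(d).round(4) for d in (w[1]-w[0],w[2]-w[3],w[0]-w[3],w[1]-w[2])])
for n,P,z,L in (("mid",[(204,199),(424,202)],.056,.07),("long",[(197,144),(427,146)],.030,.09)):
    w=plane(a,f(P),z);d=w[1]-w[0];l=np.linalg.norm(d);d/=l;print(n,l,np.degrees(np.arctan2(d[1],d[0])),w.mean(0)-L/2*np.array([-d[1],d[0]]))
# top edge of short from another view (w2) for height
b=load("w2");g=lambda x,y:(270+(x-400)/4,164+y/4)
for u,v in (((218,293),(547,205)),((420,298),(690,230))): print(tri([a,b],[f([u])[0],g(*v)]))
goal(.460,-.354,.12,-8.4)
```

```text
short [[ 0.4462 -0.3281]
 [ 0.4859 -0.3349]
 [ 0.477  -0.3835]
 [ 0.4374 -0.3762]] [ 0.4616 -0.3557] [-9.7, -10.4, 79.6, 79.7] [np.float64(0.0402), np.float64(0.0403), np.float64(0.0489), np.float64(0.0494)]
mid 0.04615303522971189 -9.002234106711816 [ 0.46198492 -0.35277823]
long 0.05125935737871791 -8.710625962028676 [ 0.46166102 -0.35664793]
[ 0.4467558  -0.32579261  0.08782808]
[ 0.48477417 -0.33134314  0.09163479]
shift mm [-50.1   7.4 149.6] turn [-0.07 -0.08  0.22]
shift mm [-50.1   7.4 149.6] turn [ 1.3000e-01 -1.1000e-01 -1.7978e+02]
```

```bash
python3 -m inch '[0.085,-0.025,0.004,0.03,0,0,0.9,0.085,-0.051,0.009,0.07,0,0,1.8,0.085,-0.051,0.009,0.11,0,0,1.8,0.085,-0.051,0.009,0.145,0,0,1.8,0.085,-0.051,0.009,0.165,0,0,1.8]' >/dev/null;python3 -m inch '[0.085,0,0,0,0,0,0]' >/dev/null
python3 - <<'E'
from h import *
st(); goal(.4616,-.3557,.064,-10)
E
```

```text
t 10.6 tcp [ 0.4594 -0.3527  0.1017] yawY -9.94 tilt 0.43 q [-0.78  0.06  1.83  0.    1.26 -0.61] gap 0.997 F [ 0.4  0.7 -0.4]
shift mm [-2.7  2.9 37.6] turn [-0.34 -0.26  0.06]
shift mm [-2.7  2.9 37.6] turn [   0.4    -0.53 -179.94]
```

```bash
python3 -m inch '[0.085,0,0,0,0,0,0]' |grep tcp; python3 -m inch '[0.085,0,0.0005,0.02,0,0,0,0.085,0,0.0005,0.038,0,0,0,0.085,0,0.0005,0.04,0,0,0,0.085,0,0.0005,0.04,0,0,0,0.034,0,0.0005,0.04,0,0,0]' 40|grep -E "tcp|cont"; python3 -m inch '[0.034,0,0,0,0,0,0,0.034,0,0,0,0,0,0,0.034,0,0,0,0,0,0,0.034,0,0,0,0,0,0]'
```

```text
tcp_pos: [0.4616, -0.3555, 0.1064]
tcp_pos: [0.4625, -0.3576, 0.0678]
contact_force: [0.3, -0.2, 1.0]
time_s: 11.6
tcp_pos: [0.4619, -0.3574, 0.0668]
ee_rot: [0.767, 0.642, 0.0, 0.001]
contact_force: [-1.0, 0.7, 6.2]
finger_gap: 0.478
gripper_force: 42.0
```

```bash
python3 -m inch '[0.034,0,0,-0.03,0,0,0,0.034,0,0,-0.07,0,0,0,0.034,0.04,-0.017,-0.1,0,0,0,0.034,0.084,-0.036,-0.12,0,0,0,0.034,0.128,-0.056,-0.14,0,0,0]' | grep -E "cont|gap"; python3 -m inch '[0.034,0.046,-0.014,0,0,0,0,0.034,0.093,-0.028,0,0,0,0,0.034,0.139,-0.042,0,0,0,0,0.034,0.186,-0.056,0,0,0,0,0.034,0.232,-0.07,0,0,0,0]'| grep tcp; python3 -m inch '[0.034,0.035,0.024,0,0,0,-6,0.034,0.07,0.048,0,0,0,-12,0.034,0.1,0.072,0,0,0,-18.5,0.034,0.1,0.072,0,0,0,-18.5,0.034,0.1,0.072,0,0,0,-18.5]'
python3 - <<'E'
from h import *
b=load("w6");w=plane(b,[(324+(X-360)/3,131+Y/3) for X,Y in((445,122),(597,78),(632,237),(490,275))],.008)
print(w.round(4),w.mean(0).round(4),[np.degrees(np.arctan2(*(d[::-1]))).round(1) for d in(w[1]-w[0],w[2]-w[3],w[0]-w[3],w[1]-w[2])],np.linalg.norm(w[1]-w[0]),np.linalg.norm(w[1]-w[2]))
st();c=w.mean(0);goal(c[0],c[1],.05,8.5)
E
```

```text
contact_force: [-0.3, 0.9, -1.0]
finger_gap: 0.48
tcp_pos: [0.401, 0.0152, 0.2023]
time_s: 13.1
tcp_pos: [0.4899, 0.0997, 0.2017]
ee_rot: [0.653, 0.757, -0.001, -0.001]
contact_force: [-0.1, -0.4, -1.4]
finger_gap: 0.477
gripper_force: 41.3
[[0.4658 0.1416]
 [0.5267 0.1504]
 [0.536  0.0822]
 [0.4767 0.074 ]] [0.5013 0.1121] [np.float64(8.3), np.float64(7.9), np.float64(99.1), np.float64(97.8)] 0.061505569370221294 0.06886489468066055
t 13.1 tcp [0.4899 0.0997 0.2017] yawY 8.45 tilt 0.15 q [ 0.05 -0.23  1.93 -0.    1.45 -0.1 ] gap 0.477 F [-0.1 -0.4 -1.4]
shift mm [ 10.6  13.5 151.7] turn [-0.15 -0.   -0.05]
shift mm [ 10.6  13.5 151.7] turn [ -0.     0.23 179.95]
```

```bash
python3 -m inch '[0.034,0.005,0.007,0.03,0,0,0,0.034,0.009,0.013,0.07,0,0,0,0.034,0.009,0.013,0.11,0,0,0,0.034,0.009,0.013,0.145,0,0,0,0.034,0.009,0.013,0.151,0,0,0]' >/dev/null;python3 -m inch '[0.034,0,0,0,0,0,0,0.034,0,0,0,0,0,0]' >/dev/null
python3 - <<'E'
from h import *
st(); goal(.5015,.1105,.0155,8.3)
E
```

```text
t 13.8 tcp [0.5033 0.1098 0.0541] yawY 8.36 tilt 0.21 q [ 0.07 -0.03  2.01 -0.    1.16 -0.08] gap 0.48 F [0.4 0.6 0. ]
shift mm [ 1.  -1.8 38.6] turn [0.21 0.02 0.06]
shift mm [ 1.  -1.8 38.6] turn [-3.0000e-02  3.2000e-01 -1.7994e+02]
```

```bash
python3 -m inch '[0.034,0.001,-0.0015,0.02,0,0,0,0.034,0.001,-0.0015,0.035,0,0,0,0.034,0.001,-0.0015,0.038,0,0,0,0.034,0.001,-0.0015,0.039,0,0,0,0.034,0.001,-0.0015,0.039,0,0,0]'| grep -E "tcp|cont"; python3 -m inch '[0.034,0,0,0.0015,0,0,0,0.034,0,0,0.002,0,0,0,0.034,0,0,0.002,0,0,0]'| grep -E "tcp|cont"
```

```text
tcp_pos: [0.501, 0.1109, 0.0139]
contact_force: [-2.3, -1.2, 2.2]
tcp_pos: [0.501, 0.1109, 0.0138]
contact_force: [-9.3, -1.1, 16.2]
```

```bash
python3 -m inch '[0.034,0,0,-0.002,0,0,0,0.034,0,0,-0.002,0,0,0,0.064,0,0,-0.002,0,0,0,0.064,0,0,-0.002,0,0,0,0.064,0,0,-0.002,0,0,0]' | grep -E "tcp|gap|contact"; python3 -m inch '[0.064,0,0,-0.03,0,0,0,0.064,0,0,-0.07,0,0,0,0.085,0,0,-0.115,0,0,0,0.085,0,0,-0.16,0,0,0,0.085,0,0,-0.21,0,0,0]' >/dev/null
python3 - <<'E'
from h import *
st();a=shot("wrist","w8");goal(.40,.02,.25,-9);goal(.46,-.30,.25,-9)
def pr(c,x):
    w=np.linalg.inv(c["T"])@np.r_[x,1];p=c["K"]@w[:3];return (p[:2]/p[2]).astype(int)
u=pr(a,[.5013,.112,.01])
cv2.imwrite("pics/c5.png",cv2.resize(cv2.convertScaleAbs(a["f"][max(0,u[1]-60):u[1]+60,u[0]-60:u[0]+60],alpha=1.5),None,fx=3,fy=3,interpolation=cv2.INTER_CUBIC))
E
```

```text
tcp_pos: [0.5001, 0.1108, 0.0125]
contact_force: [0.2, -0.1, -0.7]
finger_gap: 0.75
t 15.6 tcp [0.4994 0.1108 0.2236] yawY 8.41 tilt 0.1 q [ 0.07 -0.22  1.88 -0.    1.48 -0.07] gap 0.993 F [ 1.5 -1.  -0.1]
shift mm [ -75.  -116.2  -16.9] turn [ 0.85 -0.07 17.42]
shift mm [ -75.  -116.2  -16.9] turn [ 1.0000e-01  1.2100e+00 -1.6258e+02]
shift mm [-400.4 -103.7  -16.4] turn [ 0.85 -0.07 17.42]
shift mm [-400.4 -103.7  -16.4] turn [ 1.0000e-01  1.2100e+00 -1.6258e+02]
```

View pics/c5.png

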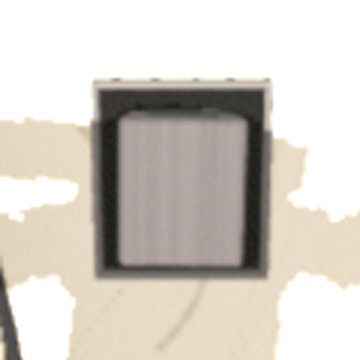

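The short tin sits inside its tray, square to it (lid about (182,190) in the crop). Now back to the stack for the middle tin.

```bash
python3 -m inch '[0.085,-0.025,-0.039,-0.006,0,0,6,0.085,-0.05,-0.078,-0.012,0,0,12,0.085,-0.075,-0.116,-0.018,0,0,17.4,0.085,-0.075,-0.116,-0.018,0,0,17.4]' >/dev/null; python3 -m inch '[0.085,-0.045,0.016,0,0,0,0,0.085,-0.09,0.032,0,0,0,0,0.085,-0.135,0.048,0,0,0,0,0.085,-0.18,0.064,0,0,0,0,0.085,-0.225,0.08,0,0,0,0]' >/dev/null; python3 -m inch '[0.085,-0.04,0.014,0,0,0,0,0.085,-0.08,0.028,0,0,0,0,0.085,-0.08,0.028,0,0,0,0,0.085,-0.08,0.028,0,0,0,0]' >/dev/null
python3 - <<'E'
from h import *
st();a=shot("wrist","w9")
def pr(c,x):
    w=np.linalg.inv(c["T"])@np.r_[x,1];p=c["K"]@w[:3];return (p[:2]/p[2]).astype(int)
u=pr(a,[.461,-.35,.05]);print(u-[60,70])
cv2.imwrite("pics/c6.png",cv2.resize(cv2.convertScaleAbs(a["f"][u[1]-70:u[1]+50,u[0]-60:u[0]+60],alpha=1.3),None,fx=5,fy=5,interpolation=cv2.INTER_CUBIC))
E
```

```text
t 16.95 tcp [ 0.4557 -0.2987  0.2396] yawY -9.04 tilt 0.13 q [-0.72 -0.14  1.79  0.    1.5  -0.56] gap 0.998 F [-0.6 -0.2  0.2]
[271 146]
```

View pics/c6.png

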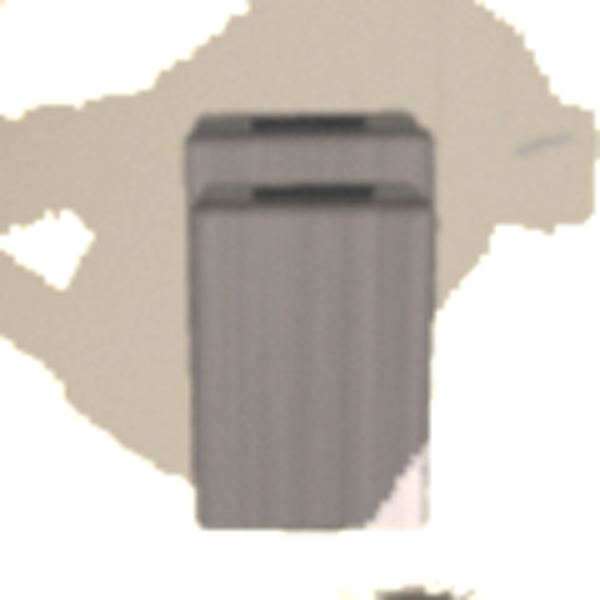

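The middle lid's crop corners are (191,207), (433,207), (430,527) and (197,527), square to the tool. The long lid's far edge runs (185,138) to (433,138).

Run:
```python
from h import *
a=load("w9"); f=lambda P:np.array([(271+x/5,146+y/5) for x,y in P])
w=plane(a,f([(191,207),(433,207),(430,527),(197,527)]),.056)
print("mid",w.mean(0).round(4),[round(float(np.degrees(np.arctan2(d[1],d[0]))),1) for d in (w[1]-w[0],w[2]-w[3],w[0]-w[3],w[1]-w[2])],[np.linalg.norm(d).round(4) for d in (w[1]-w[0],w[2]-w[3],w[0]-w[3],w[1]-w[2])])
c=w.mean(0);goal(c[0],c[1],.08,-9);goal(c[0],c[1],.038,-9)
b=load("w7"); q=lambda x,y:(265+x/5,135+y/5)
print([tri([a,b],[f([u])[0],q(*v)]).round(4) for u,v in (((191,207),(204,199)),((433,207),(424,202)))])
```

```text
mid [ 0.4621 -0.3525] [-9.0, -9.0, 81.6, 82.4] [np.float64(0.0471), np.float64(0.0481), np.float64(0.0688), np.float64(0.0688)]
shift mm [-53.1  15.  159.8] turn [-0.06 -0.07  0.03]
shift mm [-53.1  15.  159.8] turn [ 1.2000e-01 -1.0000e-01 -1.7997e+02]
shift mm [-53.1  15.1 201.8] turn [-0.06 -0.07  0.03]
shift mm [-53.1  15.1 201.8] turn [ 1.2000e-01 -1.0000e-01 -1.7997e+02]
[array([ 0.4444, -0.3137,  0.0596]), array([ 0.4898, -0.3203,  0.0619])]
```

```bash
python3 -m inch '[0.085,-0.027,0.008,0.03,0,0,0,0.085,-0.053,0.015,0.07,0,0,0,0.085,-0.053,0.015,0.11,0,0,0,0.085,-0.053,0.015,0.145,0,0,0,0.085,-0.053,0.015,0.155,0,0,0]' >/dev/null;python3 -m inch '[0.085,0,0,0,0,0,0,0.085,0,0,0,0,0,0]' >/dev/null
python3 - <<'E'
from h import *
st(); goal(.4621,-.3525,.039,-9)
E
```

```text
t 17.7 tcp [ 0.4633 -0.3533  0.088 ] yawY -8.92 tilt 0.18 q [-0.78  0.08  1.83  0.    1.22 -0.62] gap 0.994 F [ 0.4 -0.5  0.5]
shift mm [ 0.7 -1.4 49. ] turn [0.15 0.1  0.08]
shift mm [ 0.7 -1.4 49. ] turn [-1.6000e-01  2.4000e-01 -1.7992e+02]
```

```bash
python3 -m inch '[0.085,0.001,-0.001,0.025,0,0,0,0.085,0.001,-0.001,0.044,0,0,0,0.085,0.001,-0.001,0.047,0,0,0,0.085,0.001,-0.001,0.047,0,0,0,0.04,0.001,-0.001,0.047,0,0,0]' 50|grep -E "tcp|cont"; python3 -m inch '[0.04,0,0,0,0,0,0,0.04,0,0,0,0,0,0,0.04,0,0,0,0,0,0,0.04,0,0,0,0,0,0]'
```

```text
tcp_pos: [0.4624, -0.3531, 0.0412]
contact_force: [-0.1, 0.5, 0.5]
time_s: 18.6
tcp_pos: [0.4622, -0.353, 0.0407]
ee_rot: [0.76, 0.649, 0.0, 0.002]
contact_force: [-0.1, 0.7, 7.2]
finger_gap: 0.545
gripper_force: 54.4
```

```bash
python3 -m inch '[0.04,0,0,-0.03,0,0,0,0.04,0,0,-0.07,0,0,0,0.04,0.04,-0.017,-0.105,0,0,0,0.04,0.085,-0.036,-0.13,0,0,0,0.04,0.129,-0.054,-0.155,0,0,0]' | grep -E "cont|gap"; python3 -m inch '[0.04,0.046,-0.013,0,0,0,0,0.04,0.092,-0.026,0,0,0,0,0.04,0.138,-0.039,0,0,0,0,0.04,0.184,-0.052,0,0,0,0,0.04,0.23,-0.065,0,0,0,0]'| grep tcp; python3 -m inch '[0.04,0.046,0.005,0,0,0,-4.3,0.04,0.093,0.01,0,0,0,-8.6,0.04,0.14,0.015,0,0,0,-13,0.04,0.186,0.021,0,0,0,-17.2,0.04,0.186,0.021,0,0,0,-17.2]' | grep gap;python3 -m inch '[0.04,0,0,0,0,0,0]' >/dev/null
python3 - <<'E'
from h import *
st();goal(.5005,.2643,.055,8.2)
E
```

```text
contact_force: [1.3, -0.8, -0.8]
finger_gap: 0.548
tcp_pos: [0.4017, 0.0106, 0.1868]
finger_gap: 0.546
t 20.2 tcp [0.4518 0.19   0.1863] yawY 8.32 tilt 0.13 q [ 0.25 -0.25  1.97 -0.    1.42  0.1 ] gap 0.545 F [-0.5 -0.4 -1.5]
shift mm [ 66.6  59.2 131.1] turn [-0.12  0.04  0.12]
shift mm [ 66.6  59.2 131.1] turn [-6.0000e-02 -1.9000e-01 -1.7988e+02]
```

```bash
python3 -m inch '[0.04,0.033,0.03,0,0,0,0,0.04,0.066,0.059,0.02,0,0,0,0.04,0.066,0.059,0.06,0,0,0,0.04,0.066,0.059,0.1,0,0,0,0.04,0.066,0.059,0.128,0,0,0]' >/dev/null;python3 -m inch '[0.04,0,0,0,0,0,0,0.04,0,0,0,0,0,0]' >/dev/null
python3 - <<'E'
from h import *
st(); goal(.5005,.2643,.0155,8.2)
E
```

```text
t 20.9 tcp [0.5015 0.2619 0.0594] yawY 8.11 tilt 0.04 q [ 0.35  0.08  1.88 -0.    1.17  0.21] gap 0.547 F [-0.1  0.1 -0.4]
shift mm [ 2.5 -0.6 43.9] turn [-0.04  0.02 -0.09]
shift mm [ 2.5 -0.6 43.9] turn [2.0000e-02 6.0000e-02 1.7991e+02]
```

```bash
python3 -m inch '[0.04,0.002,-0.0005,0.02,0,0,0,0.04,0.002,-0.0005,0.038,0,0,0,0.04,0.002,-0.0005,0.043,0,0,0,0.04,0.002,-0.0005,0.044,0,0,0,0.04,0.002,-0.0005,0.044,0,0,0]'| grep -E "tcp|cont"; python3 -m inch '[0.04,0,0,0.001,0,0,0,0.04,0,0,0.0015,0,0,0,0.04,0,0,0.0015,0,0,0]'| grep -E "tcp|cont"
```

```text
tcp_pos: [0.502, 0.2653, 0.0171]
contact_force: [0.5, 0.6, -1.1]
tcp_pos: [0.5009, 0.2651, 0.0141]
contact_force: [-0.2, 0.2, -1.1]
```

```bash
python3 -m inch '[0.04,0,0,0.001,0,0,0,0.04,0,0,0.001,0,0,0]'| grep -E "tcp|cont"
```

```text
tcp_pos: [0.501, 0.2652, 0.0137]
contact_force: [-2.4, -0.3, 4.1]
```

```bash
python3 -m inch '[0.07,0,0,0,0,0,0,0.07,0,0,0,0,0,0,0.07,0,0,0,0,0,0]' | grep -E "tcp|gap|contact"; python3 -m inch '[0.07,0,0,-0.03,0,0,0,0.07,0,0,-0.07,0,0,0,0.085,0,0,-0.115,0,0,0,0.085,0,0,-0.16,0,0,0,0.085,0,0,-0.21,0,0,0]' >/dev/null;python3 -m inch '[0.085,0,0,0,0,0,0]' >/dev/null
python3 - <<'E'
from h import *
st();shot("wrist","w10");goal(.40,.06,.24,-4);goal(.40,.06,.24,-9)
E
```

```text
tcp_pos: [0.5007, 0.265, 0.0126]
contact_force: [0.4, -0.6, -1.1]
finger_gap: 0.817
t 22.8 tcp [0.5048 0.2666 0.2325] yawY 8.22 tilt 0.92 q [ 0.36 -0.09  1.75  0.    1.46  0.21] gap 0.996 F [ 0.2 -0.2  0.2]
shift mm [-189.1 -131.4  -13.4] turn [ 0.54 -0.18 12.21]
shift mm [-189.1 -131.4  -13.4] turn [   0.27    0.8  -167.79]
shift mm [-189.1 -131.4  -13.4] turn [ 0.54 -0.2  17.21]
shift mm [-189.1 -131.4  -13.4] turn [   0.29    0.77 -162.79]
```

```bash
python3 -m inch '[0.085,-0.038,-0.027,0,0,0,3.4,0.085,-0.076,-0.053,0,0,0,6.9,0.085,-0.114,-0.079,0,0,0,10.3,0.085,-0.152,-0.105,0,0,0,13.8,0.085,-0.189,-0.131,0,0,0,17.2]' >/dev/null; python3 -m inch '[0.085,-0.044,0.0144,0,0,0,0,0.085,-0.088,0.029,0,0,0,0,0.085,-0.132,0.043,0,0,0,0,0.085,-0.176,0.058,0,0,0,0,0.085,-0.22,0.072,0,0,0,0]' >/dev/null; python3 -m inch '[0.085,-0.042,0.0144,0,0,0,0,0.085,-0.084,0.029,0,0,0,0,0.085,-0.126,0.043,0,0,0,0,0.085,-0.126,0.043,0,0,0,0,0.085,-0.126,0.043,0,0,0,0]' >/dev/null
python3 - <<'E'
from h import *
st();a=shot("wrist","w11");b=load("w10")
def pr(c,x):
    w=np.linalg.inv(c["T"])@np.r_[x,1];p=c["K"]@w[:3];return (p[:2]/p[2]).astype(int)
u=pr(a,[.461,-.35,.03]);v=pr(b,[.5005,.2643,.01]);print(u-[60,75],v)
cr=lambda c,p:c["f"][max(0,p[1]-75):max(0,p[1]-75)+150,p[0]-60:p[0]+60]
cv2.imwrite("pics/c7.png",cv2.resize(cv2.convertScaleAbs(np.hstack([cr(a,u),cr(b,v)]),alpha=1.3),None,fx=3,fy=3,interpolation=cv2.INTER_CUBIC))
E
```

```text
t 24.35 tcp [ 0.4567 -0.3007  0.2203] yawY -9.09 tilt 0.24 q [-0.72 -0.12  1.8   0.    1.47 -0.56] gap 0.999 F [ 1.1  0.8 -0.4]
[271 139] [310 163]
```

View pics/c7.png

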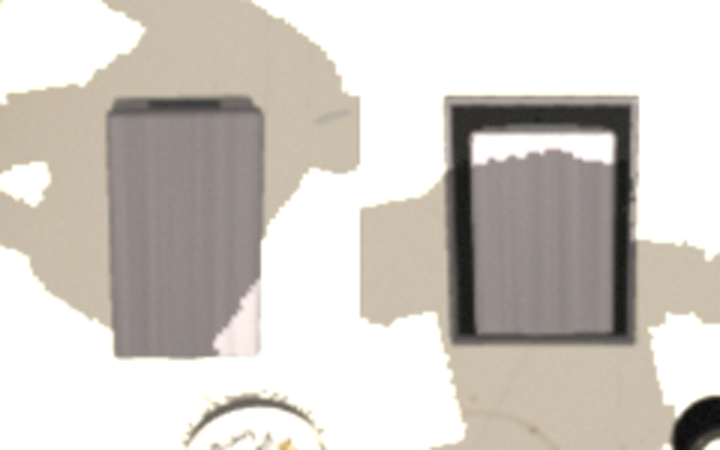

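The middle tin is flat in its tray (right crop). The long lid's crop corners are (107,110), (264,110), (260,356) and (114,356).

Run:
```python
from h import *
a=load("w11"); f=lambda P:np.array([(271+x/3,139+y/3) for x,y in P])
w=plane(a,f([(107,110),(264,110),(260,356),(114,356)]),.030)
print("long",w.mean(0).round(4),[round(float(np.degrees(np.arctan2(d[1],d[0]))),1) for d in (w[1]-w[0],w[2]-w[3],w[0]-w[3],w[1]-w[2])],[np.linalg.norm(d).round(4) for d in (w[1]-w[0],w[2]-w[3],w[0]-w[3],w[1]-w[2])])
b=load("w7"); q=lambda x,y:(265+x/5,135+y/5)
print([tri([a,b],[f([u])[0],q(*v)]).round(4) for u,v in (((107,110),(197,144)),((264,110),(427,146)))])
c=w.mean(0);goal(c[0],c[1],.06,-9)
```

```text
long [ 0.4625 -0.3545] [-9.0, -9.0, 81.9, 82.0] [np.float64(0.0514), np.float64(0.0515), np.float64(0.0895), np.float64(0.0895)]
[array([ 0.4386, -0.3216, -0.0326]), array([ 0.4966, -0.3248, -0.0085])]
shift mm [-53.4  14.6 160.6] turn [-0.16 -0.12 -0.01]
shift mm [-53.4  14.6 160.6] turn [ -0.19   0.25 179.99]
```

```bash
python3 -m inch '[0.085,-0.027,0.007,0.03,0,0,0,0.085,-0.053,0.0145,0.07,0,0,0,0.085,-0.053,0.0145,0.11,0,0,0,0.085,-0.053,0.0145,0.15,0,0,0,0.085,-0.053,0.0145,0.16,0,0,0]' >/dev/null;python3 -m inch '[0.085,0,0,0,0,0,0,0.085,0,0,0,0,0,0]' >/dev/null
python3 - <<'E'
from h import *
st(); goal(.4625,-.3545,.010,-9)
E
```

```text
t 25.1 tcp [ 0.4647 -0.3553  0.0648] yawY -8.93 tilt 0.17 q [-0.78  0.12  1.84  0.    1.18 -0.62] gap 0.997 F [-0.3  0.1  0.7]
shift mm [ 0.6 -2.4 54.8] turn [0.14 0.1  0.07]
shift mm [ 0.6 -2.4 54.8] turn [-1.6000e-01  2.2000e-01 -1.7993e+02]
```

```bash
python3 -m inch '[0.085,0.0005,-0.002,0.025,0,0,0,0.085,0.0005,-0.002,0.045,0,0,0,0.085,0.0005,-0.002,0.053,0,0,0,0.085,0.0005,-0.002,0.0545,0,0,0,0.085,0.0005,-0.002,0.0545,0,0,0]'|grep -E "tcp|cont"; python3 -m inch '[0.045,0,0,0,0,0,0,0.045,0,0,0,0,0,0,0.045,0,0,0,0,0,0,0.045,0,0,0,0,0,0,0.045,0,0,0,0,0,0]' 50
```

```text
tcp_pos: [0.4627, -0.3551, 0.01]
contact_force: [-0.5, -0.4, -0.5]
time_s: 26.1
tcp_pos: [0.4626, -0.3552, 0.0097]
ee_rot: [0.76, 0.65, 0.0, 0.001]
contact_force: [0.3, -0.7, 5.0]
finger_gap: 0.597
gripper_force: 54.5
```

```bash
python3 -m inch '[0.045,0,0,-0.03,0,0,0,0.045,0,0,-0.07,0,0,0,0.045,0.04,-0.017,-0.105,0,0,0,0.045,0.085,-0.036,-0.13,0,0,0,0.045,0.129,-0.054,-0.15,0,0,0]' | grep -E "cont|gap"; python3 -m inch '[0.045,0.046,-0.013,0,0,0,0,0.045,0.092,-0.026,0,0,0,0,0.045,0.138,-0.039,0,0,0,0,0.045,0.184,-0.052,0,0,0,0,0.045,0.23,-0.065,0,0,0,0]'| grep tcp; python3 -m inch '[0.045,0.044,-0.003,0,0,0,-2.5,0.045,0.088,-0.006,0,0,0,-5,0.045,0.132,-0.009,0,0,0,-7.5,0.045,0.176,-0.012,0,0,0,-10,0.045,0.22,-0.0145,0,0,0,-12.6]' | grep gap;python3 -m inch '[0.045,0,0,0,0,0,0,0.045,0,0,0,0,0,0]' >/dev/null
python3 - <<'E'
from h import *
st();goal(.478,.4003,.12,3.6)
E
```

```text
contact_force: [1.2, 1.3, -1.3]
finger_gap: 0.593
tcp_pos: [0.4015, 0.0099, 0.1525]
finger_gap: 0.594
t 27.8 tcp [0.4219 0.2282 0.1522] yawY 3.73 tilt 0.14 q [ 0.34 -0.24  2.02 -0.    1.36  0.28] gap 0.595 F [-0.3 -0.3 -1.9]
shift mm [168.1  67.2  31.9] turn [-0.13  0.06  0.13]
shift mm [168.1  67.2  31.9] turn [-1.0000e-01 -2.0000e-01 -1.7987e+02]
```

```bash
python3 -m inch '[0.045,0.042,0.017,0,0,0,0,0.045,0.084,0.033,0,0,0,0,0.045,0.126,0.05,0.015,0,0,0,0.045,0.168,0.067,0.03,0,0,0,0.045,0.168,0.067,0.065,0,0,0]' >/dev/null;python3 -m inch '[0.045,0,0,0.03,0,0,0,0.045,0,0,0.03,0,0,0,0.045,0,0,0.03,0,0,0]' >/dev/null
python3 - <<'E'
from h import *
st(); goal(.478,.4003,.0145,3.6)
E
```

```text
t 28.6 tcp [0.479  0.398  0.0578] yawY 3.51 tilt 0.12 q [ 0.57  0.21  1.74 -0.    1.19  0.51] gap 0.598 F [ 0.   0.3 -1.4]
shift mm [ 2.4 -0.8 43.3] turn [-0.1   0.07 -0.09]
shift mm [ 2.4 -0.8 43.3] turn [1.0000e-01 1.6000e-01 1.7991e+02]
```

```bash
python3 -m inch '[0.045,0.002,-0.001,0.02,0,0,0,0.045,0.002,-0.001,0.038,0,0,0,0.045,0.002,-0.001,0.042,0,0,0,0.045,0.002,-0.001,0.043,0,0,0,0.045,0.002,-0.001,0.043,0,0,0]'| grep -E "tcp|cont"; python3 -m inch '[0.045,0,0,0.0015,0,0,0,0.045,0,0,0.002,0,0,0,0.045,0,0,0.002,0,0,0]'| grep -E "tcp|cont"
```

```text
tcp_pos: [0.4785, 0.4016, 0.0161]
contact_force: [0.6, 0.7, -1.7]
tcp_pos: [0.4782, 0.4017, 0.0137]
contact_force: [0.1, -0.2, -2.0]
```

```bash
python3 -m inch '[0.045,0,0,0.001,0,0,0,0.045,0,0,0.0015,0,0,0,0.045,0,0,0.0015,0,0,0]'| grep -E "tcp|cont"
```

```text
tcp_pos: [0.4783, 0.4018, 0.0127]
contact_force: [-1.7, -0.9, 4.8]
```

```bash
python3 -m inch '[0.075,0,0,0,0,0,0,0.075,0,0,0,0,0,0,0.075,0,0,0,0,0,0]' | grep -E "tcp|gap|contact"; python3 -m inch '[0.075,0,0,-0.03,0,0,0,0.075,0,0,-0.07,0,0,0,0.085,0,0,-0.11,0,0,0,0.085,-0.02,-0.03,-0.15,0,0,0,0.085,-0.04,-0.06,-0.19,0,0,0]' >/dev/null;python3 -m inch '[0.085,-0.03,0,-0.04,0,0,0,0.085,-0.06,0,-0.08,0,0,0,0.085,-0.07,0,-0.1,0,0,0,0.085,-0.07,0,-0.1,0,0,0,0.085,-0.07,0,-0.1,0,0,0]' >/dev/null
python3 - <<'E'
from h import *
st();shot("wrist","w12")
E
```

```text
tcp_pos: [0.478, 0.4015, 0.0116]
contact_force: [0.5, 0.3, -0.1]
finger_gap: 0.88
t 31.0 tcp [0.4292 0.2911 0.2958] yawY 3.59 tilt 0.03 q [ 0.45 -0.24  1.78  0.    1.6   0.39] gap 0.996 F [-0.6 -0.1 -0.4]
```

View pics/w12.png

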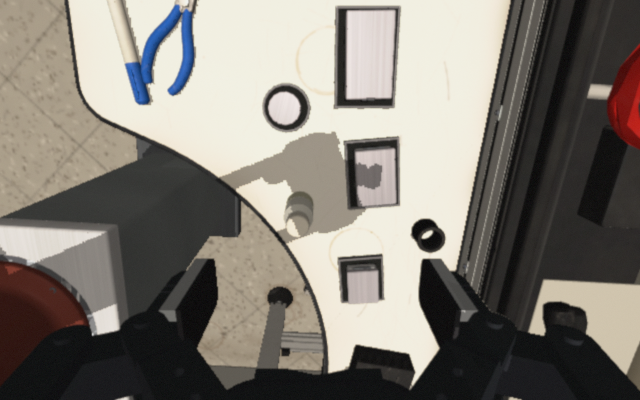

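All four tins are in their trays, and the vial (299,215) and loupe (428,236) are standing. The long tin (368,55) looks close to the right-hand lip, so I'll measure every fit before handing in.

Run:
```python
from trays import *
a=load("w12")
g=cv2.cvtColor(a["f"],cv2.COLOR_BGR2GRAY)
for n,r,t,h in (("long",(328,2,405,112),(.4778,.4003,3.6),.03),("mid",(340,132,405,212),(.5005,.2643,8.2),.026),("short",(335,250,390,305),(.5013,.1121,8.3),.024),("round",(260,80,312,135),(.3875,.3392,0),.022)):
    x0,y0,x1,y1=r
    # lid = filled region enclosed by the dark floor: bright component at the region centre
    m=(g[y0:y1,x0:x1]>85).astype(np.uint8); m=cv2.erode(m,np.ones((3,3)))
    k,l,s,c=cv2.connectedComponentsWithStats(m); L=l[(y1-y0)*55//100,(x1-x0)*60//100]
    cc=rect(None,l==L)[0].reshape(-1,2)+[x0,y0]
    w=plane(a,cc,.003+h)*1000;q=cv2.minAreaRect(w.astype(np.float32))
    print(n,np.round(q[0],1),np.round(q[1],1),round(q[2],1),"tray",t, "px",cc.min(0),cc.max(0))
cv2.imwrite("pics/c8.png",cv2.resize(a["f"][0:115,325:410],None,fx=5,fy=5,interpolation=cv2.INTER_CUBIC))
```

```text
long [476.  398.2] [ 85.9 110.8] 4.1 tray (0.4778, 0.4003, 3.6) px [328   2] [404 111]
mid [496.6 271.3] [79.7 99.3] 4.7 tray (0.5005, 0.2643, 8.2) px [340 132] [404 211]
short [498.9 126.8] [73.9 82.7] 4.4 tray (0.5013, 0.1121, 8.3) px [335 250] [389 304]
round [386.6 340.1] [34.2 34.8] 48.0 tray (0.3875, 0.3392, 0) px [269  92] [299 124]
```

View pics/c8.png

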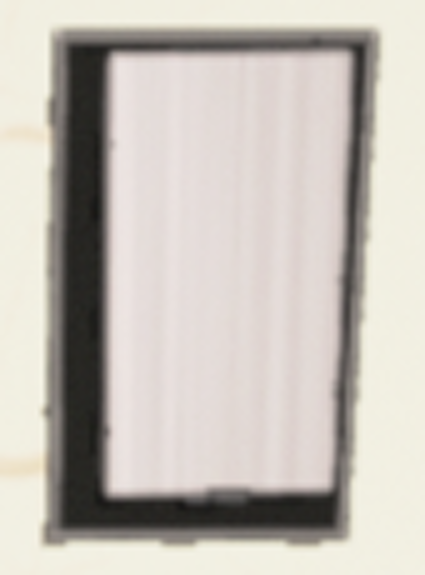

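The long lid, with crop corners (107,52), (351,50), (332,493) and (102,497), is inside the lip with dark floor visible on all sides.

Run:
```python
from h import *
a=load("w12");f=lambda P:[(325+x/5,y/5) for x,y in P]
for n,P,z in(("lid",[(107,52),(351,50),(332,493),(102,497)],.033),("tray",[(53,30),(377,30),(347,537),(45,543)],.008)):
    w=plane(a,f(P),z);print(n,w.mean(0).round(4),[np.degrees(np.arctan2(d[1],d[0])).round(1) for d in(w[1]-w[0],w[2]-w[3],w[0]-w[3],w[1]-w[2])],[np.linalg.norm(d).round(4) for d in(w[1]-w[0],w[2]-w[3],w[0]-w[3],w[1]-w[2])])
```

```text
lid [0.4778 0.401 ] [np.float64(4.0), np.float64(4.5), np.float64(94.3), np.float64(94.7)] [np.float64(0.0508), np.float64(0.0514), np.float64(0.0896), np.float64(0.0891)]
tray [0.4773 0.3996] [np.float64(3.6), np.float64(4.7), np.float64(93.5), np.float64(93.9)] [np.float64(0.0714), np.float64(0.0722), np.float64(0.1101), np.float64(0.1087)]
```

The long tin is centred to about 1.5 mm and aligned to within a degree. The other tins were seen lying flat in their trays, and the arm is clear.

```bash
python3 -c "
from cell import arm
print(arm.job_done())"
```

```text
the job is handed in; nothing more can be done
None
```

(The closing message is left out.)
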